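Weigh the vial basket on the spring scale

TASK

Weigh the vial: pick up the steel basket by the grip tab on its wire bail and hang the bail in the dip of the spring scale's hook. Ease it down slowly until the spring alone carries the basket's whole weight, neither holding any of it up nor pressing the basket down; pause there with the fingers still closed, then let go so that the pointer does not jump. Leave the basket hanging still and upright on the hook, and do not disturb the loose rubber stopper and tape roll.

Things in the scene. Friction and masses are not known exactly. Their poses are not given: they have to be found in the camera images.
- basket: Steel basket, 68 mm across, 50 mm high, a vial fixed in it (top at z 69 mm). Weight unknown, 1.3 to 6.7 N. A 5 mm wire bail stands over it in its y-z plane: arms at y +-33 mm up to z 80 mm, +-22 at z 108, meeting in an apex at z 125 (wire centre); the hook passes through this window along the basket's x. Origin: centre of the underside, z up; a half turn about z looks the same.
- bail_top (a point): underside of the bail's apex, the point that rests on the hook: 122.5 mm above the basket's origin, on its axis; axes as the basket
- grip (a point): middle of the upright black ribbed grip tab on the bail's stem: 26 mm (x) by 14 mm (y) by 42 mm high, to be gripped across its 14 mm; 158 mm above the basket's origin, 35.5 mm above bail_top; axes as the basket
- scale: Spring scale, fixed to the worktop: grey foot 150 x 120 mm, 18 mm high; aluminium column 28 x 44 mm, 317 mm tall at the origin; white graduated plate at its +y side (ticks every 5 mm of travel). Origin: on the worktop under the column; the hook sticks out along its -x axis, z up.
- hook_seat (a point): Bottom of the dip in the hook (top side of the bar), where the bail's apex must rest; moves with the hook, axes as the scale. Unloaded 251 mm above the worktop, 112 mm from the scale's origin along its -x. The hook is an 8 mm round bar along the scale's -x; it is 8 mm higher 12 mm to either side of the dip, and its upturned free end, 18 mm out from the dip, is 16 mm higher (bar axis).
- carriage (a joint): Travel of the hook with its pointer, m: 0 unloaded at the top, growing downward, stop at 0.085. Spring: 0.2 N to start, then 85 N per m, lightly damped (1.5 N s/m): an unbalanced load let go makes it jump and bob. Faster than 0.08 m/s counts as a jump; more than 18 N overloads the hook.
- stopper: loose brown-red rubber stopper, 26 mm across, 24 mm high, bystander; origin centre of underside
- tape_roll: loose roll of tape lying flat, 68 mm across, 19 mm high, bystander; origin centre of underside
- handle (a joint): Cushioning of the grip tab, m: it slides up (+) and down (-) on a stiff spring in the bail's stem, 1500 N per m, 0 with no pull. Carrying the basket lifts it only 1 to 4.5 mm. Within +-0.4 mm (0.6 N of pull) the hand carries nothing; below -0.6 mm (0.9 N of push) while on the hook it presses the scale down. Too small to read well by eye: feel it.

How it is judged (in metres and radians):
On the way, in this order (a step that is already met when the one before it is completed fails the run):
1. the basket is lifted clear of the worktop in the fingers (height (world z) of basket above 0.03 m and contact force between the fingers and basket above 1 N), for 0.2 s.
2. still gripped, the bail sits in the hook's dip and the spring carries the whole weight: the hand pulls or pushes by less than 0.6 N (distance between bail_top and hook_seat below 0.012 m and value of joint carriage above 0.006 m and value of joint handle between -0.0004 and 0.0004 m and contact force between the fingers and basket above 5 N), for 0.3 s.
At the end, for the whole second after the job is handed in: The basket hangs released in the dip of the hook (bail apex within 12 mm of the seat), upright within 0.2 rad and slower than 50 mm/s; the spring carries it (over 1 N on the hook, pointer more than 8 mm down) and the pointer has settled (slower than 15 mm/s) (distance between bail_top and hook_seat below 0.012 m and contact force between basket and carriage above 1 N and value of joint carriage above 0.008 m and velocity of joint carriage between -0.015 and 0.015 m/s and linear speed of basket below 0.05 m/s and angle between basket's own z axis and vertical below 0.2 rad and contact force between the fingers and anything else below 0.1 N); the robot touches nothing.
It fails at once if the pointer jumps: it moves down faster than 80 mm/s (velocity of joint carriage above 0.08 m/s).
It fails at once if the pointer jumps: it moves up faster than 80 mm/s (velocity of joint carriage below -0.08 m/s).
It fails at once if the basket is pressed down on the hook with more than 0.9 N beyond its weight (value of joint carriage above 0.004 m and value of joint handle below -0.0006 m).
It fails at once if the hook is overloaded (more than 18 N) (contact force between any of basket, the arm, the fingers and carriage above 18 N).
It fails at once if the stopper or the tape roll is pushed by more than 20 mm (distance of any of stopper, tape_roll from where it was at the start of the episode above 0.02 m).
It also fails if it takes over 54 s, if anything falls off the work surface, if the arm or the gripper's body presses on something with over 40 N, if the wrist force passes 120 N, or if a joint passes its speed limit or range.

ROBOT

A 6-joint arm with a two-finger parallel gripper is mounted at the origin on a cart in front of the work surface, level with it; the furniture and walls round the work are solid. World frame = base frame: x ahead of the robot, y to its left, z up, the work surface at z = 0. Lengths are in mm, angles in rad, forces in N, time in s.
With the tool pointing down it reaches from about 250 to 775 mm from the base axis. Payload 4 kg.
Tool frame: the origin (TCP) lies midway between the tips of the shut fingers; the grasp point (between the pads) lies env.grasp_offset behind it (env.grasp_offset is the distance from the TCP to the grasp point, in mm); z points along the fingers, y is the line along which they close (so a half turn about z gives the same grasp; the last joint's range is limited). The gripper opens to 94 mm and grips with 3 to 60 N. Pads are 16 mm wide; open, the fingers measure 119 mm over their backs; the gripper's body (75 mm by 177 mm) begins 78 mm behind the grasp point.
Start: joints at [-1.38, 0.087, 1.371, -0, 1.684, -0.103], TCP at [159.272, -526.453, 205.506] pointing down, gripper open.
Joint ranges: [-3.1, 3.1], [-0.76, 2.03], [0.27, 2.55], [-1.08, 4.22], [0.17, 2.65], [-2.57, 2.57]. Speed limits (rad/s): [2.79, 2.79, 3.14, 3.14, 3.14, 3.14].

INTERFACE

Orientations are given as [roll, pitch, yaw] about the fixed x, y, z axes, in that order (R = Rz(yaw) Ry(pitch) Rx(roll)).
In Python, from plant import env, optics, finder gives the robot as it stands.
- The arm moves only by the tool servo_tool, never from a script. Its arguments are lists of equal length, an entry for each row: "delta_pos": the shift along the tool's x, y, z in m, a list of three; "dr": the turn, a rotation vector about the tool's x, y, z in degrees, a list of three. In form: {"delta_pos": [[x, y, z], ...], "dr": [[ax, ay, az], ...]}. A call has exactly 10 rows; each row is the pose to reach, as a shift and turn from the pose commanded when the call began, along the tool's axes at that moment; what a row does not reach only later rows make up. A row lasts 1/8 s, in which the tool goes at most 62.5 mm and 10.7 degrees, less where a joint would pass 70% of its speed; a pose out of reach is approached as far as the arm can. A call with a gripper value outside its range is refused whole. "fingers" is the opening, from 0 (shut) to 1 (fully open), set as the call begins (left out, the last holds). The fingers move at their own pace and stop on an object; "squeeze" is the grip in N (left out, the last holds). Time passes only in rows, so rows that repeat a pose let the fingers close, or fill a call up. It gives the time, the measured TCP pose, the force, the opening and the grip force at its end, in the units of the state.
- env.sense(): the state, without advancing time (a new reading comes with each control period).
- optics.get_image(name): name is "side" or "top" or "wrist"; returns the picture (400x640x3 uint8, red, green, blue); there is no depth.
- optics.calibration(name): a dict with "fx", "fy", "cx", "cy" (pixels), "origin" and "rotation" of the camera in the world. Camera axes: x right, y up, looking along -z (the intrinsics and any distortion apply to the point x, -y, -z); pixel columns grow to the right and rows downward; lengths in mm; the calibration is good to about 2 mm. The wrist camera is an equidistant fisheye: a pixel r from the principal point sees the ray r / f radians off the axis. A picture is of the moment at which its call begins: read the wrist's pose just before it. calibration takes no time and is no camera call; for the wrist camera it gives the pose at the moment of the call.
- env.hand_in(): hands the job in; it is judged then, once.
Trained networks look in the newest picture that a camera, given by its name, has taken for a name from the list of things; names that differ only in an ending like _2 or _b are one class to them, and where a whole thing is asked for, a point or a joint stands for the part that bears it (a point fixed in the world has none). Each returns a list of dicts, best first, with "score" (0 to 1); they miss things now and then, are a little off and sometimes report something else, mostly with a low value. They report only what shows in the picture. A call takes as long as a camera call.
- finder.masks_of(camera, name): "region" (400x640 bool, what is visible of it) and "location" ([column, row] in pixels, amid what is visible of it).
The state is a dict: "t": time; "joint_positions": joint angles; "qd": joint speeds; "effort": joint torques, N m; "position": TCP position; "tcp_rot": TCP orientation; "wrist_force": force on the tool from outside, world axes, zero at the start; "ft_torque": the same for the moment, N m; "width": opening from 0.0 (shut) to 1.0 (fully open); "finger_force": force on a finger pad.
Only numpy, scipy, OpenCV 4.12 (cv2) and the standard library are available. Lean on these libraries where they do the work, as an engineer would, in place of code of your own. Each camera call takes 0.05 s, during which the arm holds its last target. There are 200 camera calls.

## Working session

There is one attempt and no reset: what is moved stays moved. The work goes in short steps, Python scripts to look and compute and a tool call to move; the robot and the scene stay as the last step left them, time stands still between calls to the robot, and variables do not carry over. Pictures are saved under pics/ and viewed, at most 13 in all, crops included, and the job is handed in when it is done.

Besides the shell and the picture viewer there is one more tool, called after "Call:" as name(argument=value, ...), one argument or row to a line, values as JSON. servo_tool: Moves the arm, as the interface text tells. Its arguments: {"type":"object","properties":{"delta_pos":{"type":"array"},"dr":{"type":"array"},"fingers":{"type":"number"},"squeeze":{"type":"number"}},"required":["delta_pos","dr"]}

```bash
mkdir -p pics; ls
cat > h.py <<'E'
import numpy as np, cv2
from plant import env, optics, finder
def look(n):
    im=optics.get_image(n); cv2.imwrite(f'pics/{n}_{env.sense()["t"]:.2f}.png',im[:,:,::-1]); return im
def ray(cam,px):
    c=optics.calibration(cam); R=np.array(c['rotation']); o=np.array(c['origin'])
    x=(px[0]-c['cx'])/c['fx']; y=(px[1]-c['cy'])/c['fy']
    if cam=='wrist':
        r=np.hypot(x,y); d=np.array([np.sin(r)*x/max(r,1e-9),-np.sin(r)*y/max(r,1e-9),-np.cos(r)])
    else: d=np.array([x,-y,-1.])
    d=R@d; return o,d/np.linalg.norm(d)
def atz(cam,px,z):
    o,d=ray(cam,px); return o+d*(z-o[2])/d[2]
def proj(cam,P):
    c=optics.calibration(cam); p=np.array(c['rotation']).T@(np.array(P)-c['origin'])
    return np.array([c['cx']+c['fx']*p[0]/-p[2], c['cy']-c['fy']*p[1]/-p[2]])
E
python3 - <<'E'
from h import *
print(env.sense(), env.grasp_offset)
for c in ['side','top']:
    look(c); print(c,{k:np.round(v,3).tolist() for k,v in optics.calibration(c).items() if k!='name'})
    for n in ['basket','grip','scale','hook_seat','stopper','tape_roll']:
        for r in finder.masks_of(c,n)[:2]:
            ys,xs=np.nonzero(r['region']); print(c,n,round(r['score'],2),r['location'],xs.min(),xs.max(),ys.min(),ys.max())
E
ls pics
```

```text
pics
{'t': 0.0, 'joint_positions': array([-1.38009086e+00,  8.79313692e-02,  1.37225277e+00,  2.48690205e-05,
        1.68361122e+00, -1.03072713e-01]), 'qd': array([ 5.89714461e-04,  1.93331783e-03, -7.45604794e-04, -9.35333905e-04,
       -4.14254106e-04, -5.72846763e-05]), 'effort': array([ 1.02186455e-03, -3.40181315e+01, -3.02427185e+01,  7.18986872e-02,
        3.29442741e-02, -1.68390143e-04]), 'position': array([ 159.17605057, -525.88125703,  204.31786786]), 'tcp_rot': array([-3.13940418e+00, -2.51222414e-04,  2.93780679e-01]), 'wrist_force': array([-0.60189919, -0.54559954,  0.68793586]), 'ft_torque': array([0.00869971, 0.0357071 , 0.00248695]), 'finger_force': 0.0, 'width': 0.9984240459288141} 18.8
side {'fx': 394.256, 'fy': 394.256, 'cx': 312.529, 'cy': 202.232, 'origin': [635.407, -727.025, 591.73], 'rotation': [1.06, 0.017, 0.087]}
side basket 0.77 [243.4, 315.4] 227 262 258 345
side grip 0.59 [237.2, 267.9] 231 246 258 283
side scale 0.87 [358.6, 201.4] 309 383 115 244
side hook_seat 0.74 [349.0, 146.5] 309 360 134 149
side hook_seat 0.4 [241.9, 268.5] 231 246 258 284
side stopper 0.6 [310.0, 328.1] 304 316 320 336
side stopper 0.49 [238.6, 271.7] 231 246 258 283
top {'fx': 467.104, 'fy': 467.104, 'cx': 324.464, 'cy': 207.59, 'origin': [531.765, -34.912, 1079.259], 'rotation': [0.034, 0.042, -1.574]}
top basket 0.98 [417.4, 258.1] 403 434 245 275
top grip 0.55 [429.1, 266.2] 421 434 258 270
top scale 0.83 [241.2, 166.2] 189 286 125 218
top scale 0.42 [429.5, 264.4] 421 435 258 271
top hook_seat 0.59 [233.7, 160.8] 215 242 149 215
top hook_seat 0.34 [417.7, 263.4] 403 434 245 275
top stopper 0.44 [408.1, 203.1] 405 414 200 209
top tape_roll 0.85 [305.6, 251.8] 298 328 231 260
side_0.05.png
top_0.40.png
```

View pics/side_0.05.png

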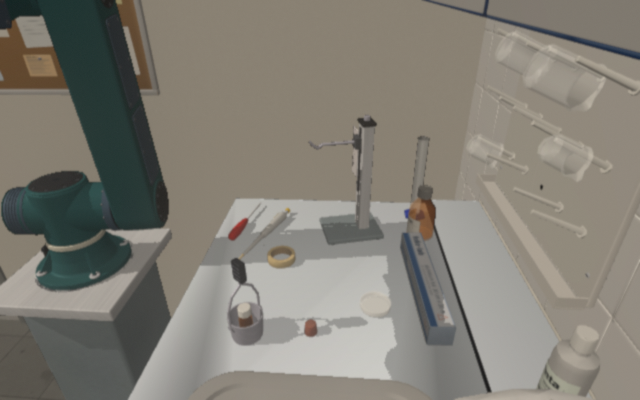

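View pics/top_0.40.png

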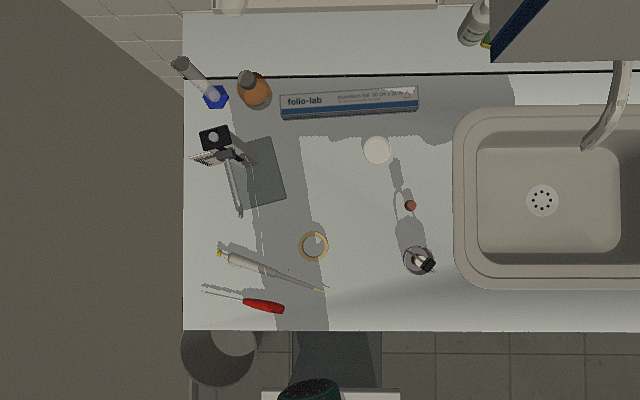

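```bash
sed -i "s/R=np.array(c\['rotation'\])/R=rm(c)/; s/np.array(c\['rotation'\]).T/rm(c).T/" h.py
cat >> h.py <<'E'
from scipy.spatial.transform import Rotation
def rm(c): return Rotation.from_euler('xyz',c['rotation']).as_matrix()
def tri(pa,pb):
    (o1,d1),(o2,d2)=ray('side',pa),ray('top',pb)
    s=np.linalg.lstsq(np.c_[d1,-d2],o2-o1,rcond=None)[0]; a,b=o1+s[0]*d1,o2+s[1]*d2
    return (a+b)/2,np.linalg.norm(a-b)
E
python3 - <<'E'
from h import *
np.set_printoptions(precision=1,suppress=True)
print('grip',tri((239,271),(428,265)))
print('basket',atz('top',(418,258),50),atz('side',(245,320),30))
print('stopper',atz('top',(409.5,205),24),atz('side',(310,328),12))
print('tape',atz('top',(314,246),19),atz('side',(281,257),10))
print('column top',atz('top',(210,137),317),atz('side',(367,121),317))
a=cv2.imread('pics/side_0.05.png')[100:250,290:400]; b=cv2.imread('pics/top_0.40.png')[115:225,180:300]; c=cv2.imread('pics/top_0.40.png')[235:285,390:445]
cv2.imwrite('pics/c.png',np.hstack([cv2.resize(a,(396,540),interpolation=2),cv2.resize(b,(400,540) ,interpolation=2)]))
E
```

```text
grip (array([ 451. , -198.3,  152.3]), np.float64(3.3406073589888488))
basket [ 455.5 -195.3   50. ] [ 449.9 -194.1   30. ]
stopper [ 572.2 -181.6   24. ] [ 573.7 -188.4   12. ]
tape [480.4  33.8  19. ] [482.5  32.1  10. ]
column top [675.6 187.  317. ] [677.7 139.5 317. ]
```

View pics/c.png

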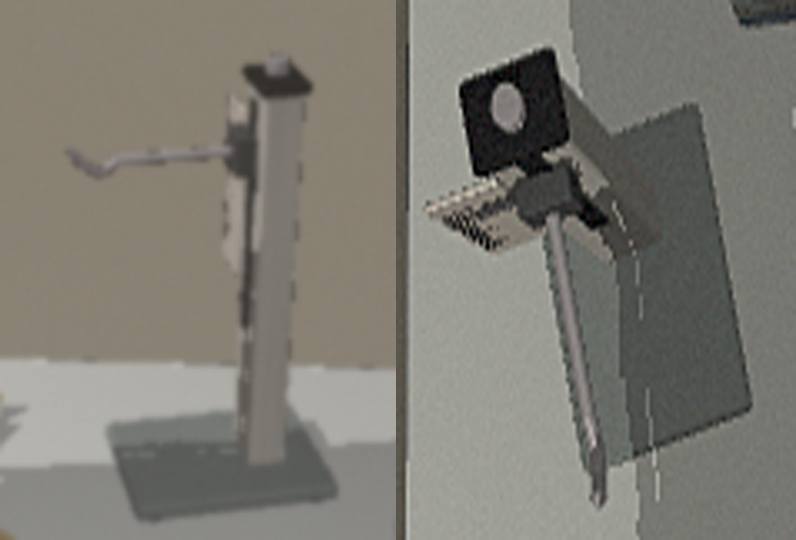

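Run:
```python
from h import *
np.set_printoptions(precision=1,suppress=True)
print('dip',tri((317.6,147),(240,208.7)),atz('top',(240,208.7),251),atz('side',(317.6,147),251))
print('tip',tri((309.5,142.3),(240.9,217)),atz('top',(240.9,217),263))
print('root',tri((353,142.5),(227.1,158.8)),atz('top',(227.1,158.8),255),)
print('coltop',tri((367.3,120.5),(215,138)),atz('top',(215,138),317),atz('side',(367,121),317))
print('foot top',[atz('top',p,18) for p in [(269.7,136),(286.2,197.5),(243.6,209.7)]])
print('foot side',[atz('side',p,18) for p in [(328.1,242.5),(383,235.5),(319.7,217)]])
c=cv2.imread('pics/top_0.40.png')[225:290,380:460]; b=cv2.imread('pics/side_0.05.png')[250:350,215:275]
cv2.imwrite('pics/d.png',np.hstack([cv2.resize(b,(330,550),interpolation=2),cv2.resize(c,(440,550),interpolation=2)]))
```

```text
dip (array([561.8, 152.3, 247.9]), np.float64(6.459987230781563)) [558.4 151.3 251. ] [565.6 145.1 251. ]
tip (array([544.9, 147.5, 261.4]), np.float64(2.9443541047582436)) [543.4 146.9 263. ]
root (array([648.4, 174.6, 252.4]), np.float64(0.5660694690984511)) [647.8 173.9 255. ]
coltop (array([678.4, 182.3, 304.3]), np.float64(4.175027838555484)) [673.9 178.6 317. ] [677.7 139.5 317. ]
foot top [array([732.8, 135.2,  18. ]), array([591. ,  97.2,  18. ]), array([563.6, 195.3,  18. ])]
foot side [array([593.9,  88.7,  18. ]), array([733.2, 128.7,  18. ]), array([564. , 210.2,  18. ])]
```

View pics/d.png

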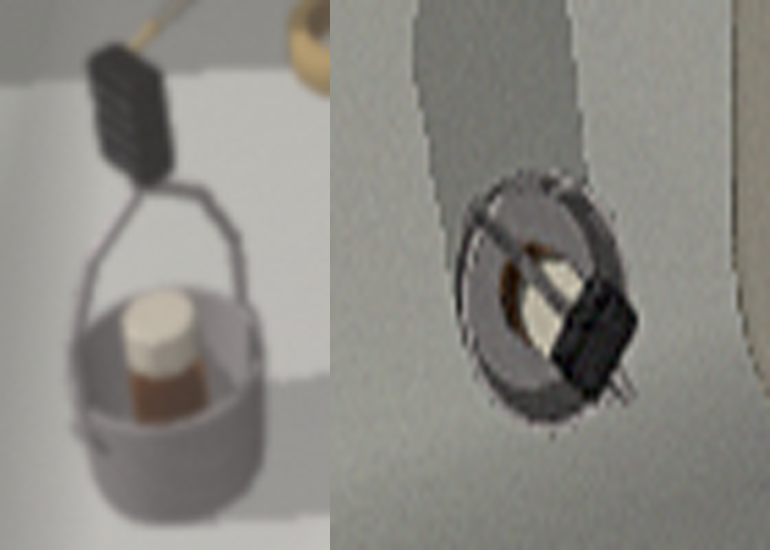

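Call:
servo_tool(
  delta_pos=[
    [0.019, -0.0115, -0.005],
    [0.056, -0.0345, -0.015],
    [0.105, -0.0644, -0.03],
    [0.158, -0.0966, -0.035],
    [0.21, -0.1288, -0.035],
    [0.263, -0.161, -0.035],
    [0.308, -0.1886, -0.035],
    [0.346, -0.2116, -0.035],
    [0.3685, -0.2254, -0.035],
    [0.376, -0.23, -0.035],
  ],
  dr=[
    [0, 0, 2.7],
    [0, 0, 8.2],
    [0, 0, 15.3],
    [0, 0, 23],
    [0, 0, 30.6],
    [0, 0, 38.2],
    [0, 0, 44.8],
    [0, 0, 50.3],
    [0, 0, 53.5],
    [0, 0, 54.7],
  ],
)

```text
t: 1.95
position: [453.5, -195.9, 240.5]
tcp_rot: [-3.141, -0.0, -0.659]
wrist_force: [0.9, 0.1, 0.6]
width: 1.0
finger_force: 0.0
```

```bash
python3 - <<'E'
from h import *
np.set_printoptions(precision=3,suppress=True)
s=env.sense(); print(s['position'],s['tcp_rot'],s['joint_positions'],s['wrist_force'],np.abs(s['qd']).max())
print(optics.calibration('wrist'))
look('wrist')
for n in ['grip','basket']:
    for r in finder.masks_of('wrist',n)[:2]: print(n,r['score'],r['location'])
E
ls pics
```

```text
[ 453.502 -195.896  240.485] [-3.141 -0.    -0.659] [-0.523 -0.042  1.434  0.     1.75   1.707] [0.911 0.051 0.592] 0.29145724310046467
{'fx': 309.70691628693146, 'fy': 309.70691628693146, 'cx': 319.9655851046113, 'cy': 197.25207086582105, 'origin': array([ 507.731, -237.614,  419.579]), 'rotation': array([-0.244, -0.   , -2.23 ])}
grip 0.79 [325.6, 205.4]
basket 0.55 [320.6, 182.6]
c.png
d.png
side_0.05.png
top_0.40.png
wrist_2.00.png
```

View pics/wrist_2.00.png

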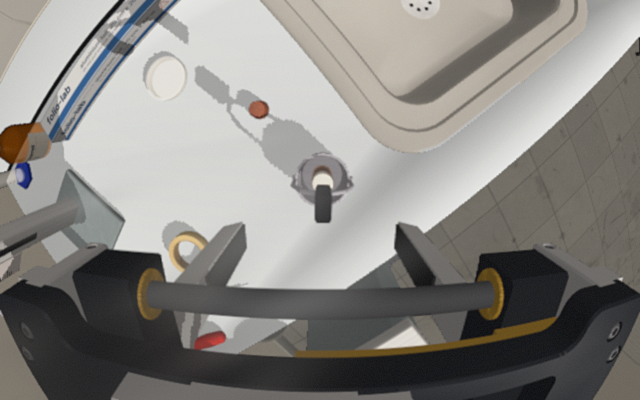

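Run:
```python
from h import *
np.set_printoptions(precision=2,suppress=True)
im=look('wrist'); s=env.sense(); print(s['position'],s['tcp_rot'],s['wrist_force'],np.abs(s['qd']).max())
r=finder.masks_of('wrist','grip')[0]; ys,xs=np.nonzero(r['region']); print(r['location'],cv2.minAreaRect(np.c_[xs,ys].astype(np.float32)))
for p in cv2.boxPoints(cv2.minAreaRect(np.c_[xs,ys].astype(np.float32))): print(p,atz('wrist',p,179),atz('wrist',p,158))
```

```text
[ 452.46 -197.53  240.52] [ 3.14 -0.   -0.66] [-0.62  0.08 -0.09] 0.014140304249477566
[321.8, 205.0] ((321.5, 203.0), (38.0, 17.0), 90.0)
[313. 184.] [ 471.   -205.12  179.  ] [ 467.91 -202.13  158.  ]
[330. 184.] [ 462.72 -215.76  179.  ] [ 458.9  -213.69  158.  ]
[330. 222.] [ 437.54 -196.48  179.  ] [ 431.52 -192.72  158.  ]
[313. 222.] [ 446.1 -185.5  179. ] [ 440.82 -180.79  158.  ]
```

Call:
servo_tool(
  delta_pos=[
    [0.0005, 0.0013, 0.006],
    [0.0005, 0.0013, 0.02],
    [0.0005, 0.0013, 0.037],
    [0.0005, 0.0013, 0.055],
    [0.0005, 0.0013, 0.072],
    [0.0005, 0.0013, 0.086],
    [0.0005, 0.0013, 0.093],
    [0.0005, 0.0013, 0.096],
    [0.0005, 0.0013, 0.096],
    [0.0005, 0.0013, 0.096],
  ],
  dr=[
    [0, 0, 0],
    [0, 0, 0],
    [0, 0, 0],
    [0, 0, 0],
    [0, 0, 0],
    [0, 0, 0],
    [0, 0, 0],
    [0, 0, 0],
    [0, 0, 0],
    [0, 0, 0],
  ],
  fingers=0.5,
)

```text
t: 3.45
position: [452.6, -199.0, 145.2]
tcp_rot: [-3.141, -0.002, -0.661]
wrist_force: [0.5, -0.3, 0.7]
width: 0.498
finger_force: 0.0
```

```bash
cat >> h.py <<'E'
def force(n=10):
    f=[]
    for _ in range(n):
        optics.get_image('wrist'); f.append(env.sense()['wrist_force'])
    f=np.array(f); s=env.sense(); print('t',s['t'],'F',f.mean(0).round(2),'sd',f.std(0).round(2),'pos',s['position'].round(1),s['tcp_rot'].round(3),'w',s['width'],'ff',s['finger_force'])
E
python3 - <<'E'
from h import *
force(10); look('wrist')
E
ls pics
```

```text
t 3.95 F [ 0.02 -0.07  0.15] sd [0.49 0.23 0.15] pos [ 452.1 -198.8  144.5] [ 3.142 -0.    -0.661] w 0.5002429400366107 ff 0.0
c.png
d.png
side_0.05.png
top_0.40.png
wrist_2.00.png
wrist_2.15.png
wrist_4.00.png
```

Call:
servo_tool(
  delta_pos=[
    [0, 0, 0],
    [0, 0, 0],
    [0, 0, 0],
    [0, 0, 0],
    [0, 0, 0],
    [0, 0, 0],
    [0, 0, 0],
    [0, 0, -0.002],
    [0, 0, -0.006],
    [0, 0, -0.012],
  ],
  dr=[
    [0, 0, 0],
    [0, 0, 0],
    [0, 0, 0],
    [0, 0, 0],
    [0, 0, 0],
    [0, 0, 0],
    [0, 0, 0],
    [0, 0, 0],
    [0, 0, 0],
    [0, 0, 0],
  ],
  fingers=0,
  squeeze=30,
)

```text
t: 5.25
position: [451.7, -198.7, 156.2]
tcp_rot: [3.141, 0.001, -0.661]
wrist_force: [-0.4, -0.2, -2.6]
width: 0.148
finger_force: 30.0
```

Call:
servo_tool(
  delta_pos=[
    [0, 0, -0.008],
    [0, 0, -0.024],
    [-0.003, -0.005, -0.044],
    [-0.011, -0.02, -0.066],
    [-0.023, -0.041, -0.088],
    [-0.037, -0.066, -0.108],
    [-0.052, -0.092, -0.125],
    [-0.066, -0.117, -0.136],
    [-0.077, -0.137, -0.141],
    [-0.083, -0.147, -0.143],
  ],
  dr=[
    [0, 0, 0],
    [0, 0, 0],
    [0, 0, 0],
    [0, 0, 0],
    [0, 0, 0],
    [0, 0, 0],
    [0, 0, 0],
    [0, 0, 0],
    [0, 0, 0],
    [0, 0, 0],
  ],
)

```text
t: 6.5
position: [477.2, -30.8, 301.0]
tcp_rot: [-3.141, -0.002, -0.66]
wrist_force: [0.8, -0.0, -2.7]
width: 0.145
finger_force: 30.0
```

Call:
servo_tool(
  delta_pos=[
    [-0.004, -0.007, 0],
    [-0.012, -0.022, 0],
    [-0.023, -0.041, 0],
    [-0.035, -0.063, 0],
    [-0.048, -0.085, 0],
    [-0.06, -0.107, 0],
    [-0.07, -0.126, 0],
    [-0.078, -0.139, 0],
    [-0.081, -0.146, 0],
    [-0.082, -0.148, 0],
  ],
  dr=[
    [0, 0, -2.5],
    [0, 0, -7.5],
    [0, 0, -14.5],
    [0, 0, -22.5],
    [0, 0, -30.5],
    [0, 0, -38],
    [0, 0, -44.5],
    [0, 0, -49.5],
    [0, 0, -52],
    [0, 0, -52.5],
  ],
)

```text
t: 7.75
position: [503.1, 135.2, 299.1]
tcp_rot: [3.141, 0.001, 0.255]
wrist_force: [0.2, 0.1, -1.8]
width: 0.145
finger_force: 30.0
```

```bash
python3 - <<'E'
from h import *
force(3)
s=look('side'); w=look('wrist'); force(10)
t=look('top')
for n in ['hook_seat','grip','basket']:
    for c in ['wrist','side','top']:
        for r in finder.masks_of(c,n)[:1]: print(c,n,r['score'],r['location'])
a=cv2.resize(s[100:250,270:400],(390,450),interpolation=2); b=cv2.resize(t[110:230,190:320],(410,378),interpolation=2)
o=np.zeros((450,800,3),np.uint8); o[:,:390]=a; o[:378,390:]=b; cv2.imwrite('pics/e.png',o[:,:,::-1])
E
ls pics
```

```text
t 7.9 F [ 0.13  0.03 -2.35] sd [0.94 0.41 0.51] pos [503.  134.9 299.4] [3.141 0.    0.254] w 0.1461913436786062 ff 29.965474605560303
t 8.5 F [ 0.12  0.   -2.51] sd [0.53 0.37 0.53] pos [503.  135.4 299.4] [ 3.141 -0.     0.255] w 0.1470427150508449 ff 29.964938163757324
wrist hook_seat 0.93 [319.5, 47.0]
side hook_seat 0.64 [358.5, 143.5]
top hook_seat 0.84 [230.4, 163.7]
wrist grip 0.83 [323.3, 250.4]
wrist basket 0.81 [320.5, 207.8]
side basket 0.71 [288.4, 176.6]
top basket 0.75 [254.7, 231.5]
c.png
d.png
e.png
side_0.05.png
side_7.95.png
top_0.40.png
top_8.55.png
wrist_2.00.png
wrist_2.15.png
wrist_4.00.png
wrist_8.00.png
```

View pics/e.png

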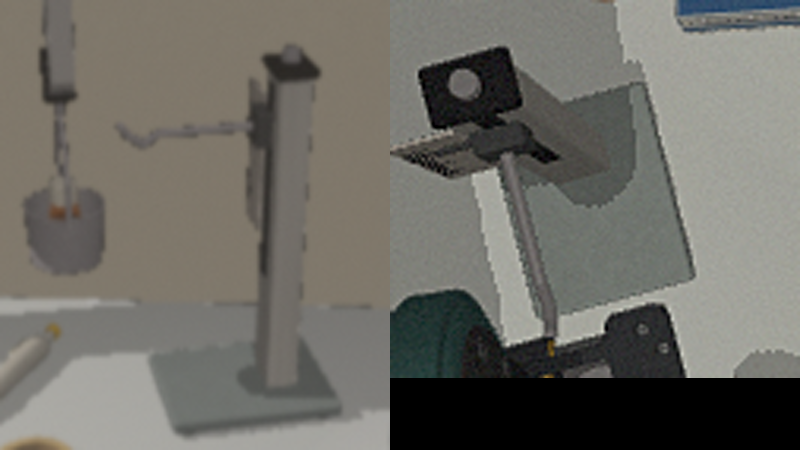

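View pics/wrist_8.00.png

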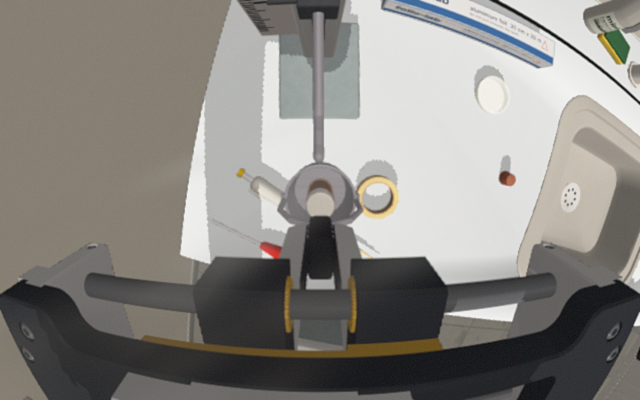

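Run:
```python
from h import *
np.set_printoptions(precision=1,suppress=True)
r=finder.masks_of('wrist','hook_seat')[0]['region']
for y in range(0,130,8):
    xs=np.nonzero(r[y])[0]
    if len(xs): print(y,xs.min(),xs.max(),atz('wrist',(xs.mean(),y),251))
im=cv2.imread('pics/wrist_8.00.png')[0:300,220:420]; cv2.imwrite('pics/f.png',cv2.resize(im,(400,600)))
c=optics.calibration('wrist'); print(c['origin'])
# predicted side pixels for bail top now, and hook dip
print(proj('side',(503,135.2,275)),proj('side',(561,151,251)),proj('side',(544,146.5,263)),proj('top',(561,151,251)))
```

```text
0 260 339 [657.1 192.6 251. ]
8 297 340 [653.8 177.1 251. ]
16 299 338 [647.4 175.4 251. ]
24 314 325 [641.2 173.1 251. ]
32 314 325 [635.  171.4 251. ]
40 314 324 [628.7 170.2 251. ]
48 314 325 [622.8 168.2 251. ]
56 314 324 [616.7 167.  251. ]
64 314 324 [610.8 165.5 251. ]
72 314 324 [604.9 164.  251. ]
80 314 324 [599.1 162.5 251. ]
88 313 324 [593.2 161.3 251. ]
96 313 324 [587.5 159.8 251. ]
104 313 324 [581.8 158.3 251. ]
112 312 324 [576.  157.2 251. ]
120 315 324 [570.6 154.7 251. ]
128 314 324 [564.8 153.5 251. ]
[569.6 154.  478.5]
[290.3 138.4] [315.9 146.1] [308.4 141.8] [240.1 207.3]
```

Run:
```python
from h import *
np.set_printoptions(precision=1,suppress=True)
for y in (154,157,160,163): print(y,atz('wrist',(319.5,y),263), atz('wrist',(319.5,y),251))
t=cv2.imread('pics/side_7.95.png')[100:200,260:360]; w=cv2.imread('pics/wrist_8.00.png')[100:260,270:370]
cv2.imwrite('pics/g.png',np.hstack([cv2.resize(t,(420,600),interpolation=2),cv2.resize(w,(375,600),interpolation=2)]))
```

```text
154 [547.5 148.6 263. ] [546.3 148.3 251. ]
157 [545.5 148.1 263. ] [544.1 147.8 251. ]
160 [543.4 147.6 263. ] [542.  147.2 251. ]
163 [541.4 147.  263. ] [539.8 146.6 251. ]
```

View pics/g.png

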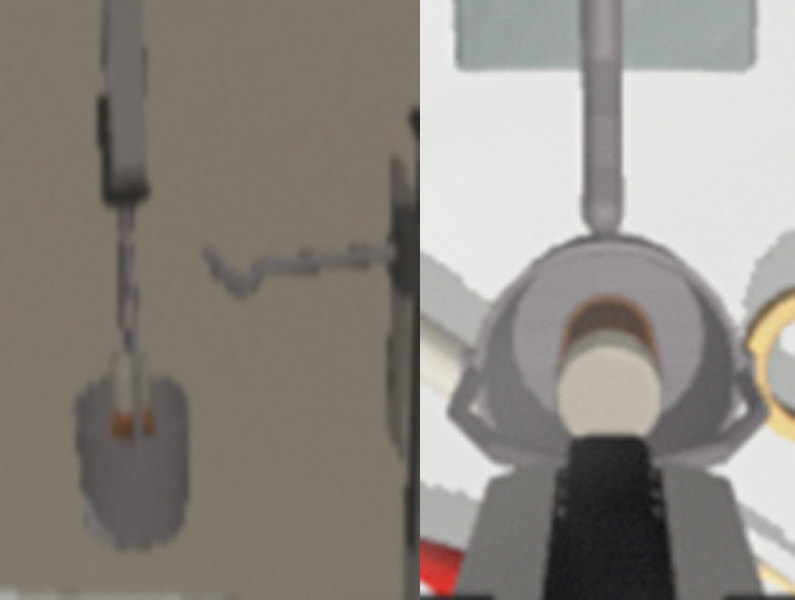

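Call:
servo_tool(
  delta_pos=[
    [0.001, -0.001, -0.003],
    [0.005, -0.0013, -0.003],
    [0.012, -0.0013, -0.003],
    [0.021, -0.0013, -0.003],
    [0.031, -0.0013, -0.003],
    [0.041, -0.0013, -0.003],
    [0.05, -0.0013, -0.003],
    [0.057, -0.0013, -0.003],
    [0.0605, -0.0013, -0.003],
    [0.0615, -0.0013, -0.003],
  ],
  dr=[
    [0, 0, 0],
    [0, 0, 0],
    [0, 0, 0],
    [0, 0, 0],
    [0, 0, 0],
    [0, 0, 0],
    [0, 0, 0],
    [0, 0, 0],
    [0, 0, 0],
    [0, 0, 0],
  ],
)

```text
t: 10.3
position: [562.2, 152.2, 302.4]
tcp_rot: [3.142, 0.0, 0.255]
wrist_force: [0.2, 0.1, -3.3]
width: 0.146
finger_force: 30.0
```

Run:
```python
from h import *
s=look('side'); force(15)
cv2.imwrite('pics/i.png',cv2.resize(s[100:200,270:390],(720,600),interpolation=2)[:,:,::-1])
```

```text
t 11.1 F [ 0.04  0.36 -2.49] sd [0.59 0.44 0.26] pos [562.2 152.2 302.4] [3.142 0.    0.255] w 0.14642957947979446 ff 29.964926540851593
```

View pics/i.png

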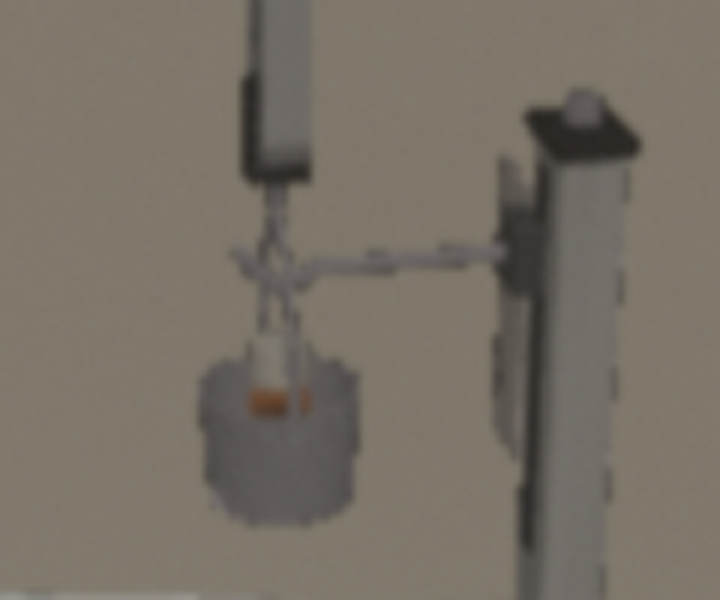

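Call:
servo_tool(
  delta_pos=[
    [0.001, 0, 0.002],
    [0.002, 0, 0.005],
    [0.002, 0, 0.008],
    [0.002, 0, 0.011],
    [0.002, 0, 0.014],
    [0.002, 0, 0.017],
    [0.002, 0, 0.02],
    [0.002, 0, 0.022],
    [0.002, 0, 0.0235],
    [0.002, 0, 0.0245],
  ],
  dr=[
    [0, 0, 0],
    [0, 0, 0],
    [0, 0, 0],
    [0, 0, 0],
    [0, 0, 0],
    [0, 0, 0],
    [0, 0, 0],
    [0, 0, 0],
    [0, 0, 0],
    [0, 0, 0],
  ],
)

```text
t: 12.35
position: [564.1, 152.7, 278.0]
tcp_rot: [3.141, -0.0, 0.255]
wrist_force: [-0.0, 0.0, -1.6]
width: 0.147
finger_force: 30.0
```

Call:
servo_tool(
  delta_pos=[
    [0, 0, 0.001],
    [0, 0, 0.002],
    [0, 0, 0.0035],
    [0, 0, 0.005],
    [0, 0, 0.0065],
    [0, 0, 0.008],
    [0, 0, 0.01],
    [0, 0, 0.012],
    [0, 0, 0.014],
    [0, 0, 0.0155],
  ],
  dr=[
    [0, 0, 0],
    [0, 0, 0],
    [0, 0, 0],
    [0, 0, 0],
    [0, 0, 0],
    [0, 0, 0],
    [0, 0, 0],
    [0, 0, 0],
    [0, 0, 0],
    [0, 0, 0],
  ],
)

```text
t: 13.6
position: [564.1, 152.7, 262.4]
tcp_rot: [3.141, -0.0, 0.255]
wrist_force: [-1.0, -0.4, -1.1]
width: 0.146
finger_force: 30.0
```

Run:
```python
from h import *
s=look('side'); force(15)
cv2.imwrite('pics/j.png',cv2.resize(s[100:200,270:390],(720,600),interpolation=2)[:,:,::-1])
```

```text
t 14.4 F [ 0.48 -0.1  -1.28] sd [0.46 0.38 0.63] pos [564.1 152.7 262.5] [ 3.141 -0.     0.255] w 0.14830476628460243 ff 29.96586173772812
```

Call:
servo_tool(
  delta_pos=[
    [0, 0, 0.001],
    [0, 0, 0.0025],
    [0, 0, 0.0045],
    [0, 0, 0.0065],
    [0, 0, 0.0085],
    [0, 0, 0.0105],
    [0, 0, 0.0125],
    [0, 0, 0.014],
    [0, 0, 0.0155],
    [0, 0, 0.0165],
  ],
  dr=[
    [0, 0, 0],
    [0, 0, 0],
    [0, 0, 0],
    [0, 0, 0],
    [0, 0, 0],
    [0, 0, 0],
    [0, 0, 0],
    [0, 0, 0],
    [0, 0, 0],
    [0, 0, 0],
  ],
)

```text
t: 15.65
position: [564.1, 152.7, 246.0]
tcp_rot: [3.141, -0.0, 0.255]
wrist_force: [0.2, -0.4, 0.2]
width: 0.145
finger_force: 30.0
```

Run:
```python
from h import *
s=look('side'); force(40)
cv2.imwrite('pics/k.png',cv2.resize(s[100:200,270:390],(720,600),interpolation=2)[:,:,::-1])
```

```text
t 17.7 F [ 0.47 -0.13  0.31] sd [0.48 0.6  0.46] pos [564.1 152.7 245.9] [ 3.141 -0.     0.255] w 0.14384749394028393 ff 29.966672658920288
```

View pics/k.png

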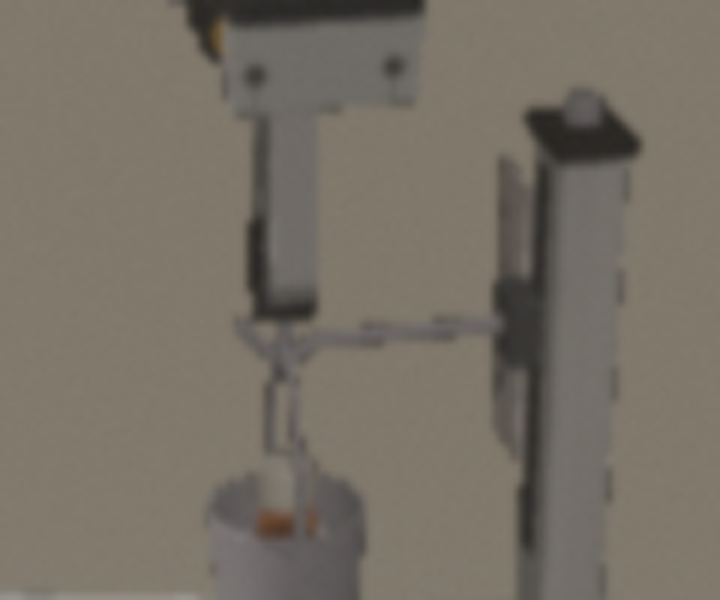

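Call:
servo_tool(
  delta_pos=[
    [0, 0, -0.0003],
    [0, 0, -0.0006],
    [0, 0, -0.001],
    [0, 0, -0.0013],
    [0, 0, -0.0015],
    [0, 0, -0.0015],
    [0, 0, -0.0015],
    [0, 0, -0.0015],
    [0, 0, -0.0015],
    [0, 0, -0.0015],
  ],
  dr=[
    [0, 0, 0],
    [0, 0, 0],
    [0, 0, 0],
    [0, 0, 0],
    [0, 0, 0],
    [0, 0, 0],
    [0, 0, 0],
    [0, 0, 0],
    [0, 0, 0],
    [0, 0, 0],
  ],
)

```text
t: 18.95
position: [564.1, 152.7, 247.4]
tcp_rot: [3.142, 0.0, 0.255]
wrist_force: [0.6, 0.1, 0.2]
width: 0.145
finger_force: 30.0
```

Run:
```python
from h import *
force(40)
```

```text
t 20.95 F [0.7  0.01 0.18] sd [0.47 0.49 0.47] pos [564.1 152.7 247.4] [3.142 0.    0.255] w 0.1479191167108323 ff 29.9666565656662
```

Call:
servo_tool(
  delta_pos=[
    [0.0004, 0, 0],
    [0.0008, 0, 0],
    [0.0012, 0, 0],
    [0.0016, 0, 0],
    [0.002, 0, 0],
    [0.002, 0, 0],
    [0.002, 0, 0],
    [0.002, 0, 0],
    [0.002, 0, 0],
    [0.002, 0, 0],
  ],
  dr=[
    [0, 0, 0],
    [0, 0, 0],
    [0, 0, 0],
    [0, 0, 0],
    [0, 0, 0],
    [0, 0, 0],
    [0, 0, 0],
    [0, 0, 0],
    [0, 0, 0],
    [0, 0, 0],
  ],
)

```text
t: 22.2
position: [565.8, 153.0, 247.4]
tcp_rot: [3.141, 0.001, 0.255]
wrist_force: [-2.1, -3.0, 0.6]
width: 0.147
finger_force: 30.0
```

Run:
```python
from h import *
force(25)
```

```text
t 23.45 F [-2.9  -3.34 -0.02] sd [0.58 0.61 0.49] pos [566.  153.2 247.4] [3.141 0.    0.255] w 0.14456271626214787 ff 29.967086613178253
```

Call:
servo_tool(
  delta_pos=[
    [-0.0004, 0, 0],
    [-0.0008, 0, 0],
    [-0.0012, 0, 0],
    [-0.0016, 0, 0],
    [-0.0018, 0, 0],
    [-0.0018, 0, 0],
    [-0.0018, 0, 0],
    [-0.0018, 0, 0],
    [-0.0018, 0, 0],
    [-0.0018, 0, 0],
  ],
  dr=[
    [0, 0, 0],
    [0, 0, 0],
    [0, 0, 0],
    [0, 0, 0],
    [0, 0, 0],
    [0, 0, 0],
    [0, 0, 0],
    [0, 0, 0],
    [0, 0, 0],
    [0, 0, 0],
  ],
)

```text
t: 24.7
position: [565.0, 152.9, 247.7]
tcp_rot: [3.141, -0.002, 0.255]
wrist_force: [5.7, -1.1, 0.2]
width: 0.145
finger_force: 30.0
```

Run:
```python
from h import *
force(25); w=look('wrist'); print(env.sense()['ft_torque'])
cv2.imwrite('pics/l.png',w[:,:,::-1])
```

```text
t 25.95 F [ 4.99 -1.67  0.08] sd [0.46 0.5  0.49] pos [565.  153.  247.7] [ 3.141e+00 -2.000e-03  2.550e-01] w 0.1471482322699144 ff 29.97084081172943
[-0.35024962 -1.10529319 -0.04035051]
```

View pics/l.png

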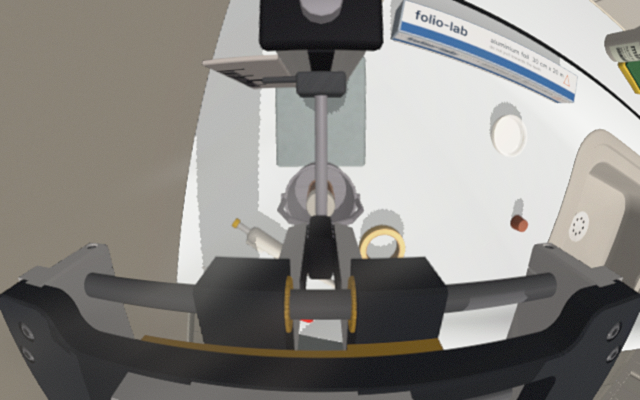

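Call:
servo_tool(
  delta_pos=[
    [0.0002, 0.0001, 0],
    [0.0004, 0.0002, 0],
    [0.0006, 0.0003, 0],
    [0.0008, 0.0004, 0],
    [0.001, 0.0005, 0],
    [0.001, 0.0005, 0],
    [0.001, 0.0005, 0],
    [0.001, 0.0005, 0],
    [0.001, 0.0005, 0],
    [0.001, 0.0005, 0],
  ],
  dr=[
    [0, 0, 0],
    [0, 0, 0],
    [0, 0, 0],
    [0, 0, 0],
    [0, 0, 0],
    [0, 0, 0],
    [0, 0, 0],
    [0, 0, 0],
    [0, 0, 0],
    [0, 0, 0],
  ],
)

```text
t: 27.25
position: [565.2, 152.7, 247.4]
tcp_rot: [-3.141, 0.0, 0.256]
wrist_force: [3.1, 0.1, 0.1]
width: 0.15
finger_force: 30.0
```

Run:
```python
from h import *
force(20); print(env.sense()['ft_torque'])
```

```text
Traceback (most recent call last):
  File "h.py", line 26, in force
    optics.get_image('wrist'); f.append(env.sense()['wrist_force'])
    ~~~~~~~~~~~~~~~~^^^^^^^^^
ValueError: 200 camera calls are used up
```

Call:
servo_tool(
  delta_pos=[
    [0.0002, 0, 0],
    [0.0004, 0, 0],
    [0.0006, 0, 0],
    [0.0006, 0, 0],
    [0.0006, 0, 0],
    [0.0006, 0, 0],
    [0.0006, 0, 0],
    [0.0006, 0, 0],
    [0.0006, 0, 0],
    [0.0006, 0, 0],
  ],
  dr=[
    [0, 0, 0],
    [0, 0, 0],
    [0, 0, 0],
    [0, 0, 0],
    [0, 0, 0],
    [0, 0, 0],
    [0, 0, 0],
    [0, 0, 0],
    [0, 0, 0],
    [0, 0, 0],
  ],
)

```text
t: 28.75
position: [565.7, 152.6, 247.4]
tcp_rot: [3.142, 0.001, 0.255]
wrist_force: [-0.8, -0.8, -0.5]
width: 0.142
finger_force: 30.0
```

Run:
```python
from h import *
s=env.sense(); print(s['t'],s['wrist_force'],s['ft_torque'],s['position'],s['tcp_rot'])
```

```text
28.75 [-0.82655274 -0.81807407 -0.51193215] [-0.11850133  0.23141415  0.02207651] [565.71257936 152.6368521  247.36481051] [3.14153949e+00 6.81203868e-04 2.55394414e-01]
```

Call:
servo_tool(
  delta_pos=[
    [-0.0001, 0, 0],
    [-0.0002, 0, 0],
    [-0.0002, 0, 0],
    [-0.0002, 0, 0],
    [-0.0002, 0, 0],
    [-0.0002, 0, 0],
    [-0.0002, 0, 0],
    [-0.0002, 0, 0],
    [-0.0002, 0, 0],
    [-0.0002, 0, 0],
  ],
  dr=[
    [0, 0, 0],
    [0, 0, 0],
    [0, 0, 0],
    [0, 0, 0],
    [0, 0, 0],
    [0, 0, 0],
    [0, 0, 0],
    [0, 0, 0],
    [0, 0, 0],
    [0, 0, 0],
  ],
  squeeze=15,
)

```text
t: 30.0
position: [565.8, 152.6, 247.4]
tcp_rot: [3.141, 0.0, 0.255]
wrist_force: [-1.4, -0.3, -0.3]
width: 0.151
finger_force: 15.0
```

Run:
```python
from h import *
s=env.sense(); print(s['t'],s['wrist_force'],s['ft_torque'],s['position'])
```

```text
30.0 [-1.43203597 -0.30761998 -0.2984594 ] [-0.17591746  0.15409577  0.04910023] [565.75573033 152.60175416 247.44286202]
```

Call:
servo_tool(
  delta_pos=[
    [0, 0, 0],
    [0, 0, 0],
    [0, 0, 0],
    [0, 0, 0],
    [0, 0, 0],
    [0, 0, 0],
    [0, 0, 0],
    [0, 0, 0],
    [0, 0, 0],
    [0, 0, 0],
  ],
  dr=[
    [0, 0, 0],
    [0, 0, 0],
    [0, 0, 0],
    [0, 0, 0],
    [0, 0, 0],
    [0, 0, 0],
    [0, 0, 0],
    [0, 0, 0],
    [0, 0, 0],
    [0, 0, 0],
  ],
)

```text
t: 31.25
position: [565.7, 152.6, 247.4]
tcp_rot: [3.142, 0.0, 0.255]
wrist_force: [-1.1, -1.3, 0.2]
width: 0.148
finger_force: 15.0
```

Call:
servo_tool(
  delta_pos=[
    [0, 0, 0],
    [0, 0, 0],
    [0, 0, 0],
    [0, 0, 0],
    [0, 0, 0],
    [0, 0, 0],
    [0, 0, 0],
    [0, 0, 0],
    [0, 0, 0],
    [0, 0, 0],
  ],
  dr=[
    [0, 0, 0],
    [0, 0, 0],
    [0, 0, 0],
    [0, 0, 0],
    [0, 0, 0],
    [0, 0, 0],
    [0, 0, 0],
    [0, 0, 0],
    [0, 0, 0],
    [0, 0, 0],
  ],
)

```text
t: 32.5
position: [565.7, 152.6, 247.4]
tcp_rot: [3.141, 0.0, 0.255]
wrist_force: [-0.6, -0.8, -0.1]
width: 0.148
finger_force: 15.0
```

Call:
servo_tool(
  delta_pos=[
    [0, 0, 0],
    [0, 0, 0],
    [0, 0, 0],
    [0, 0, 0],
    [0, 0, 0],
    [0, 0, 0],
    [0, 0, 0],
    [0, 0, 0],
    [0, 0, 0],
    [0, 0, 0],
  ],
  dr=[
    [0, 0, 0],
    [0, 0, 0],
    [0, 0, 0],
    [0, 0, 0],
    [0, 0, 0],
    [0, 0, 0],
    [0, 0, 0],
    [0, 0, 0],
    [0, 0, 0],
    [0, 0, 0],
  ],
)

```text
t: 33.75
position: [565.8, 152.6, 247.5]
tcp_rot: [3.142, -0.0, 0.255]
wrist_force: [-0.5, -1.0, -0.9]
width: 0.148
finger_force: 15.0
```

Call:
servo_tool(
  delta_pos=[
    [0, 0, 0],
    [0, 0, 0],
    [0, 0, 0],
    [0, 0, 0],
    [0, 0, 0],
    [0, 0, 0],
    [0, 0, 0],
    [0, 0, 0],
    [0, 0, 0],
    [0, 0, 0],
  ],
  dr=[
    [0, 0, 0],
    [0, 0, 0],
    [0, 0, 0],
    [0, 0, 0],
    [0, 0, 0],
    [0, 0, 0],
    [0, 0, 0],
    [0, 0, 0],
    [0, 0, 0],
    [0, 0, 0],
  ],
)

```text
t: 35.0
position: [565.8, 152.6, 247.5]
tcp_rot: [3.141, 0.0, 0.255]
wrist_force: [-0.9, -1.5, -0.3]
width: 0.146
finger_force: 15.0
```

Call:
servo_tool(
  delta_pos=[
    [-0.0001, 0.0001, 0.0003],
    [-0.0002, 0.0002, 0.0006],
    [-0.0002, 0.0002, 0.001],
    [-0.0002, 0.0002, 0.001],
    [-0.0002, 0.0002, 0.001],
    [-0.0002, 0.0002, 0.001],
    [-0.0002, 0.0002, 0.001],
    [-0.0002, 0.0002, 0.001],
    [-0.0002, 0.0002, 0.001],
    [-0.0002, 0.0002, 0.001],
  ],
  dr=[
    [0, 0, 0],
    [0, 0, 0],
    [0, 0, 0],
    [0, 0, 0],
    [0, 0, 0],
    [0, 0, 0],
    [0, 0, 0],
    [0, 0, 0],
    [0, 0, 0],
    [0, 0, 0],
  ],
  squeeze=8,
)

```text
t: 36.25
position: [565.7, 152.5, 246.5]
tcp_rot: [-3.142, -0.0, 0.255]
wrist_force: [0.9, -0.1, 0.3]
width: 0.15
finger_force: 8.0
```

Call:
servo_tool(
  delta_pos=[
    [0, 0, 0],
    [0, 0, 0],
    [0, 0, 0],
    [0, 0, 0],
    [0, 0, 0],
    [0, 0, 0],
    [0, 0, 0],
    [0, 0, 0],
    [0, 0, 0],
    [0, 0, 0],
  ],
  dr=[
    [0, 0, 0],
    [0, 0, 0],
    [0, 0, 0],
    [0, 0, 0],
    [0, 0, 0],
    [0, 0, 0],
    [0, 0, 0],
    [0, 0, 0],
    [0, 0, 0],
    [0, 0, 0],
  ],
  fingers=0.6,
)

```text
t: 37.5
position: [565.6, 152.4, 246.5]
tcp_rot: [3.142, 0.0, 0.255]
wrist_force: [-0.5, -0.2, 1.1]
width: 0.601
finger_force: 0.0
```

Call:
servo_tool(
  delta_pos=[
    [0, 0, -0.003],
    [0, 0, -0.009],
    [0, 0, -0.018],
    [0, 0, -0.028],
    [0, 0, -0.04],
    [0, 0, -0.052],
    [0, 0, -0.064],
    [0, 0, -0.074],
    [0, 0, -0.079],
    [0, 0, -0.08],
  ],
  dr=[
    [0, 0, 0],
    [0, 0, 0],
    [0, 0, 0],
    [0, 0, 0],
    [0, 0, 0],
    [0, 0, 0],
    [0, 0, 0],
    [0, 0, 0],
    [0, 0, 0],
    [0, 0, 0],
  ],
)

```text
t: 38.75
position: [565.7, 152.4, 326.7]
tcp_rot: [3.141, -0.0, 0.255]
wrist_force: [0.2, -0.6, -0.0]
width: 0.6
finger_force: 0.0
```

Call:
servo_tool(
  delta_pos=[
    [0, 0, 0],
    [0, 0, 0],
    [0, 0, 0],
    [0, 0, 0],
    [0, 0, 0],
    [0, 0, 0],
    [0, 0, 0],
    [0, 0, 0],
    [0, 0, 0],
    [0, 0, 0],
  ],
  dr=[
    [0, 0, 0],
    [0, 0, 0],
    [0, 0, 0],
    [0, 0, 0],
    [0, 0, 0],
    [0, 0, 0],
    [0, 0, 0],
    [0, 0, 0],
    [0, 0, 0],
    [0, 0, 0],
  ],
)

```text
t: 40.0
position: [565.6, 152.4, 326.5]
tcp_rot: [3.142, 0.0, 0.255]
wrist_force: [0.6, 1.1, 1.1]
width: 0.6
finger_force: 0.0
```

Call:
servo_tool(
  delta_pos=[
    [0, 0, 0],
    [0, 0, 0],
    [0, 0, 0],
    [0, 0, 0],
    [0, 0, 0],
    [0, 0, 0],
    [0, 0, 0],
    [0, 0, 0],
    [0, 0, 0],
    [0, 0, 0],
  ],
  dr=[
    [0, 0, 0],
    [0, 0, 0],
    [0, 0, 0],
    [0, 0, 0],
    [0, 0, 0],
    [0, 0, 0],
    [0, 0, 0],
    [0, 0, 0],
    [0, 0, 0],
    [0, 0, 0],
  ],
)

```text
t: 41.25
position: [565.6, 152.4, 326.5]
tcp_rot: [3.141, 0.0, 0.255]
wrist_force: [0.4, 0.6, 0.1]
width: 0.603
finger_force: 0.0
```

Call:
servo_tool(
  delta_pos=[
    [0, 0, 0],
    [0, 0, 0],
    [0, 0, 0],
    [0, 0, 0],
    [0, 0, 0],
    [0, 0, 0],
    [0, 0, 0],
    [0, 0, 0],
    [0, 0, 0],
    [0, 0, 0],
  ],
  dr=[
    [0, 0, 0],
    [0, 0, 0],
    [0, 0, 0],
    [0, 0, 0],
    [0, 0, 0],
    [0, 0, 0],
    [0, 0, 0],
    [0, 0, 0],
    [0, 0, 0],
    [0, 0, 0],
  ],
)

```text
t: 42.5
position: [565.6, 152.4, 326.5]
tcp_rot: [3.142, -0.0, 0.255]
wrist_force: [-0.5, -0.3, 1.0]
width: 0.602
finger_force: 0.0
```

Call:
servo_tool(
  delta_pos=[
    [0, 0, 0],
    [0, 0, 0],
    [0, 0, 0],
    [0, 0, 0],
    [0, 0, 0],
    [0, 0, 0],
    [0, 0, 0],
    [0, 0, 0],
    [0, 0, 0],
    [0, 0, 0],
  ],
  dr=[
    [0, 0, 0],
    [0, 0, 0],
    [0, 0, 0],
    [0, 0, 0],
    [0, 0, 0],
    [0, 0, 0],
    [0, 0, 0],
    [0, 0, 0],
    [0, 0, 0],
    [0, 0, 0],
  ],
)

```text
t: 43.75
position: [565.6, 152.4, 326.4]
tcp_rot: [3.141, 0.0, 0.255]
wrist_force: [0.4, 0.5, -0.5]
width: 0.598
finger_force: 0.0
```

Call:
servo_tool(
  delta_pos=[
    [0, 0, 0],
    [0, 0, 0],
    [0, 0, 0],
    [0, 0, 0],
    [0, 0, 0],
    [0, 0, 0],
    [0, 0, 0],
    [0, 0, 0],
    [0, 0, 0],
    [0, 0, 0],
  ],
  dr=[
    [0, 0, 0],
    [0, 0, 0],
    [0, 0, 0],
    [0, 0, 0],
    [0, 0, 0],
    [0, 0, 0],
    [0, 0, 0],
    [0, 0, 0],
    [0, 0, 0],
    [0, 0, 0],
  ],
)

```text
t: 45.0
position: [565.6, 152.4, 326.5]
tcp_rot: [3.141, -0.0, 0.255]
wrist_force: [-1.0, -0.5, -0.2]
width: 0.603
finger_force: 0.0
```

```bash
python3 -c "
from plant import env
print(env.sense()['t']); print(env.hand_in())"
```

```text
45.0
the job is handed in; nothing more can be done
None
```

I hung the basket on the hook, let go with the hand force near zero, backed the gripper off and handed in at 45.0 s; the camera budget had run out, so I could not check by eye that it hung still, and no verdict came back.

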